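# Make up the amplifier kit and the turntable kit

### The job

Make up the two repair kits from the parts standing on the bench. Amplifier kit, in the grey tray: transformer in the wide compartment, heatsink in the middle one, tall capacitor in the narrow one; turntable kit, in the cardboard tray: the motor in one compartment and the short capacitor in the other, either way round. Set every part down upright on the tray floor without dropping it, and leave the solder reel, the tape roll and the flux jar where they are.

Things in the scene. Friction and masses are not known exactly. Their poses are not given: they have to be found in the camera images.
- transformer: Mains transformer on its feet: dark laminated steel core 54 x 28 mm, copper winding between white cheeks bulging from its broad sides (47 mm along y). Steel strap over the top and flat ends, 56 mm apart along x: grip squarely across them. Thin feet (1.5 mm) reach 72 mm along x at the bottom. 46 mm tall, 0.32 kg. Origin: centre of underside; x along the length, z up.
- heatsink: Bare aluminium heatsink standing on end: a central web 46 mm wide (x), 4 mm thick, with five upright fins 3 mm thick across it, 26 mm deep (y), 52 mm tall. The two outer fins are flat faces 46 mm apart along x: grip across them. About 0.08 kg. Origin: centre of the underside, z up.
- tall_capacitor: The taller, slimmer of the two can capacitors: upright aluminium cylinder, 35 mm diameter, 70 mm tall, with a black disc and two brass screw terminals (5 mm high) on top. About 0.09 kg. Origin: centre of the underside, z up.
- short_capacitor: The shorter, wider can capacitor: upright aluminium cylinder, 50 mm diameter, 48 mm tall, with a black disc and two brass screw terminals (5 mm high) on top. About 0.12 kg. Origin: centre of the underside, z up.
- motor: Turntable motor standing upright: square body 42 x 42 mm, 48 mm tall, dark steel between two aluminium end caps; shaft with small stepped brass pulley (18 mm diameter) on top, 68 mm tall in all. Grip the body across x or y. 0.28 kg. Origin: centre of underside; x and y square to its sides, z up.
- grey_tray: Shallow grey plastic tray, three compartments in a row along y; does not move. Outside 110 (x) x 216 (y) x 18 mm tall, walls and floor 3 mm. Compartments 104 mm long in x, centred at x = 0. Wide: 84 mm, centre y = +63; middle: 66 mm, centre y = -15; narrow: 54 mm, centre y = -78. Origin: centre of underside (floor inside at z = 3 mm), z up.
- card_tray: Shallow brown cardboard tray, two equal compartments side by side along y; does not move. Outside 110 (x) x 153 (y) x 18 mm tall, walls and floor 3 mm. Each compartment 104 (x) x 72 (y) mm, centred at x = 0, y = +37.5 and -37.5. Origin: centre of underside (floor inside at z = 3 mm), z up.
- solder_reel: Bystander: reel of solder standing on its flange, grey flanges 54 mm diameter, 43 mm tall. Origin: centre of the underside.
- tape_roll: Bystander: roll of pale paper tape lying flat, 60 mm outside and 37 mm inside diameter, 25 mm tall. Origin: centre of the underside.
- flux_jar: Bystander: small amber glass jar with a black cap, about 44 mm diameter, 38 mm tall, upright. Origin: centre of the underside.
There are look-alikes about, which are no part of the job. What is shaped like the short_capacitor but purple is not meant.

How it is judged:
At the end, for the whole second after the job is handed in: All five parts released, at rest, upright (0.1 rad), underside within 4 mm of the tray floor, centre 8 mm or more inside the walls: transformer, heatsink, tall capacitor in the wide, middle, narrow compartment of the grey tray; motor and short capacitor one in each of the cardboard tray (x of transformer in the frame of grey_tray between -0.044 and 0.044 m and y of transformer in the frame of grey_tray between 0.029 and 0.097 m and z of transformer in the frame of grey_tray between -0.002 and 0.007 m and x of heatsink in the frame of grey_tray between -0.044 and 0.044 m and y of heatsink in the frame of grey_tray between -0.04 and 0.01 m and z of heatsink in the frame of grey_tray between -0.002 and 0.007 m and x of tall_capacitor in the frame of grey_tray between -0.044 and 0.044 m and y of tall_capacitor in the frame of grey_tray between -0.097 and -0.059 m and z of tall_capacitor in the frame of grey_tray between -0.002 and 0.007 m and (((x of motor in the frame of card_tray between -0.044 and 0.044 m and y of motor in the frame of card_tray between 0.0095 and 0.0655 m and z of motor in the frame of card_tray between -0.002 and 0.007 m) and (x of short_capacitor in the frame of card_tray between -0.044 and 0.044 m and y of short_capacitor in the frame of card_tray between -0.0655 and -0.0095 m and z of short_capacitor in the frame of card_tray between -0.002 and 0.007 m)) or ((x of motor in the frame of card_tray between -0.044 and 0.044 m and y of motor in the frame of card_tray between -0.0655 and -0.0095 m and z of motor in the frame of card_tray between -0.002 and 0.007 m) and (x of short_capacitor in the frame of card_tray between -0.044 and 0.044 m and y of short_capacitor in the frame of card_tray between 0.0095 and 0.0655 m and z of short_capacitor in the frame of card_tray between -0.002 and 0.007 m))) and angle between each of tall_capacitor, short_capacitor, transformer, heatsink, motor's own z axis and vertical below 0.1 rad and linear speed of each of tall_capacitor, short_capacitor, transformer, heatsink, motor below 0.02 m/s and angular speed of each of tall_capacitor, short_capacitor, transformer, heatsink, motor below 0.2 rad/s); the robot touches nothing.
It fails at once if the solder reel, tape roll or flux jar is moved from its place (more than 20 mm) (distance of any of solder_reel, tape_roll, flux_jar from where it was at the start of the episode above 0.02 m).
It fails at once if a part is dropped (falls freely for more than about 15 mm, faster than 0.55 m/s) ((contact force between tall_capacitor and anything else below 0.01 N and linear speed of tall_capacitor above 0.55 m/s) or (contact force between short_capacitor and anything else below 0.01 N and linear speed of short_capacitor above 0.55 m/s) or (contact force between transformer and anything else below 0.01 N and linear speed of transformer above 0.55 m/s) or (contact force between heatsink and anything else below 0.01 N and linear speed of heatsink above 0.55 m/s) or (contact force between motor and anything else below 0.01 N and linear speed of motor above 0.55 m/s)).
It also fails if it takes over 115 s, if anything falls off the work surface, if the arm or the gripper's body presses on something with over 40 N, if the wrist force passes 120 N, or if a joint passes its speed limit or range.

### The arm

A 6-joint arm with a two-finger parallel gripper is mounted at the origin on the work surface. World frame = base frame: x ahead of the robot, y to its left, z up, the work surface at z = 0. Lengths are in m, angles in rad, forces in N, time in s.
With the tool pointing down it reaches from about 0.275 to 0.725 m from the base axis. Payload 5.6 kg.
Tool frame: the origin (TCP) lies where the fingers leave the gripper's body, on its centre line; the fingertips stand 73 mm ahead of it and the grasp point (between the pads) lies 54 mm ahead of it; z points along the fingers, y is the line along which they close (so a half turn about z gives the same grasp; the last joint's range is limited). The gripper opens to 85 mm and grips with 20 to 120 N. Pads are 22 mm wide; open, the fingers measure 114 mm over their backs; the gripper's body (76 mm by 85 mm) begins 54 mm behind the grasp point. The pads swing forward as they close: fully open they stand 13 mm farther back than shut.
Start: joints at [-0.872, 0.255, 0.108, 0, -1.424, -0.285], TCP at [0.221, -0.504, 0.304] pointing down, gripper open.
Joint ranges: [-2.95, 2.95], [-1.21, 1.97], [-1.09, 1.5], [-2.87, 1.71], [-2.94, -0.07], [-3.05, 3.05]. Speed limits (rad/s): [2.57, 2.57, 3.14, 3.14, 3.14, 3.14].

### API

Orientations are given as a rotation vector (axis times angle).
In Python, from cell import env gives the robot as it stands.
- The arm moves only by the tool arm_command, never from a script. Its argument "deltas" is a list that holds one entry, the list of rows, each a list of 7 numbers: the shift along the tool's x, y, z in m, then the turn, a rotation vector about the tool's x, y, z in units of 6 degrees (1.0 is 6 degrees), then the finger opening in m, from 0 to 0.0854. In form: [[[tx, ty, tz, wx, wy, wz, hand], ...]]. A call has 1 to 12 rows; each row is the pose to reach, as a shift and turn from the pose commanded when the call began, along the tool's axes at that moment; what a row does not reach only later rows make up. A row lasts 1/10 s, in which the tool goes at most 50 mm and 8.59 degrees, less where a joint would pass 70% of its speed; a pose out of reach is approached as far as the arm can. A call with a gripper value outside its range is refused whole. The fingers move at their own pace and stop on an object; the grip force is fixed at half the most. Time passes only in rows, so rows that repeat a pose let the fingers close. It gives the time, the measured TCP pose, the force, the opening and the grip force at its end, in the units of the state.
- env.observe(): the state, without advancing time (a new reading comes with each control period).
- env.read_camera(name): name is "side" or "top"; returns a dict with "img" (400x640x3 uint8, red, green, blue), "intrinsics" (3x3 intrinsics, pixels), "xyz" and "rotation" of the camera in the world. Camera axes: x right, y up, looking along -z (the intrinsics and any distortion apply to the point x, -y, -z); pixel columns grow to the right and rows downward; lengths in m; the calibration is good to about 2 mm. A picture is of the moment at which its call begins. There is no depth.
- env.close_job(): hands the job in; it is judged then, once.
The state is a dict: "time_s": time; "joint_pos": joint angles; "dq": joint speeds; "tau": joint torques, N m; "ee_pos": TCP position; "tcp_rot": TCP orientation; "contact_force": force on the tool from outside, world axes, zero at the start; "wrist_torque": the same for the moment, N m; "opening": opening from 0.0 (shut) to 1.0 (fully open); "gripper_force": force on a finger pad.
Only numpy, scipy, OpenCV 4.12 (cv2) and the standard library are available. Lean on these libraries where they do the work, as an engineer would, in place of code of your own. Each camera call takes 0.05 s, during which the arm holds its last target. There are 200 camera calls.

## Working session

There is one attempt and no reset: what is moved stays moved. The work goes in short steps, Python scripts to look and compute and a tool call to move; the robot and the scene stay as the last step left them, time stands still between calls to the robot, and variables do not carry over. Pictures are saved under pics/ and viewed, at most 14 in all, crops included, and the job is handed in when it is done.

Besides the shell and the picture viewer there is one more tool, called as name([rows], argument=value, ...), one row to a line, values as JSON. arm_command: Moves the arm, as the interface text tells. Its arguments: {"type":"object","properties":{"deltas":{"type":"array","items":{"type":"array","items":{"type":"array","items":{"type":"number"}}}}},"required":["deltas"]}

```bash
mkdir -p pics
cat > h.py <<'E'
import numpy as np, cv2
from cell import env
def snap(name,fn):
    c=env.read_camera(name); cv2.imwrite('pics/'+fn,c['img'][:,:,::-1]); np.savez('pics/'+fn+'.npz',**{k:np.array(c[k]) for k in('img','intrinsics','xyz','rotation')}); return c
E
python3 - <<'E'
from h import *
for n in('top','side'):
    c=snap(n,n+'0.png'); print(n,{k:np.round(np.array(v),4).tolist() for k,v in c.items() if k!='img'})
o=env.observe(); print({k:np.round(o[k],3) for k in o})
E
```

```text
top {'intrinsics': [[473.409, 0.0, 321.1024], [0.0, 473.409, 204.5538], [0.0, 0.0, 1.0]], 'xyz': [0.3348, 0.0115, 1.0928], 'rotation': [0.0954, -0.0803, -1.5999]}
side {'intrinsics': [[401.9605, 0.0, 318.3052], [0.0, 401.9605, 200.5575], [0.0, 0.0, 1.0]], 'xyz': [0.3456, 0.6734, 0.5923], 'rotation': [0.1258, -1.3072, -2.7087]}
{'time_s': np.float64(0.1), 'joint_pos': array([-0.872,  0.256,  0.107, -0.   , -1.424, -0.285]), 'dq': array([ 0.   , -0.002,  0.003,  0.002, -0.   , -0.   ]), 'tau': array([-2.0000e-03, -3.8760e+01,  2.3847e+01,  5.3780e+00, -4.0000e-03,
       -0.0000e+00]), 'ee_pos': array([ 0.221, -0.503,  0.303]), 'tcp_rot': array([ 6.450e-01, -3.074e+00, -3.000e-03]), 'contact_force': array([-0.357, -0.348,  0.238]), 'wrist_torque': array([ 0.023,  0.033, -0.01 ]), 'gripper_force': np.float64(0.0), 'opening': np.float64(1.003)}
```

View pics/top0.png

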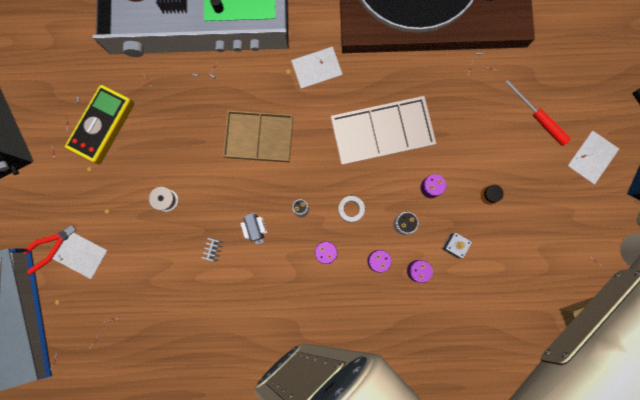

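View pics/side0.png

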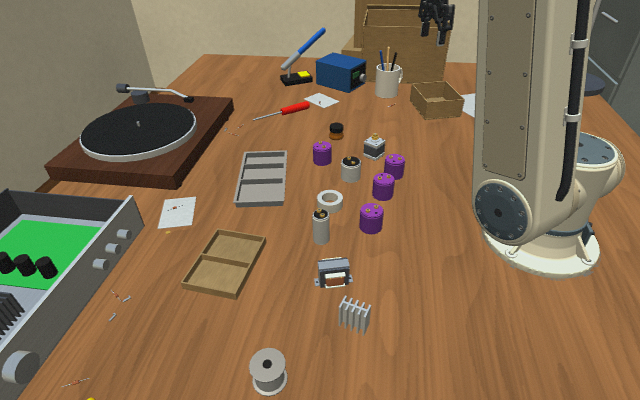

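Top view: cardboard tray ≈(259,136), grey tray ≈(383,130), tall cap (300,208), transformer (254,228), heatsink (212,249), short cap (407,222), motor (459,246). The bystanders are the reel (162,199), the tape (351,209) and the jar (494,194), plus four purple look-alikes. The side view shows the same set.

```bash
cat >> h.py <<'E'
from scipy.spatial.transform import Rotation as R
def cast(c,uv,z):
    K=c['intrinsics'];M=R.from_rotvec(c['rotation']).as_matrix();uv=np.atleast_2d(uv).astype(float)
    d=np.c_[(uv[:,0]-K[0,2])/K[0,0],-(uv[:,1]-K[1,2])/K[1,1],-np.ones(len(uv))]@M.T
    return c['xyz']+d*((z-c['xyz'][2])/d[:,2])[:,None]
E
python3 - <<'E'
from h import *
c=np.load('pics/top0.png.npz');im=c['img'];
cv2.imwrite('pics/c1.png',cv2.resize(im[150:300,190:390][:,:,::-1],None,fx=4,fy=4,interpolation=cv2.INTER_CUBIC))
cv2.imwrite('pics/c2.png',cv2.resize(im[90:290,340:510][:,:,::-1],None,fx=4,fy=3,interpolation=cv2.INTER_CUBIC)[:600])
cv2.imwrite('pics/c3.png',cv2.resize(im[90:170,220:440][:,:,::-1],None,fx=3.6,fy=3.6,interpolation=cv2.INTER_CUBIC))
for n,u,z in [('card',(259,136),.018),('grey',(383,130),.018),('tall',(300,208),.07),('xf',(254,228),.046),('hs',(212,250),.052),('short',(407,222),.048),('motor',(459,246),.048),('reel',(162,199),.043),('tape',(351,209),.025),('jar',(494,194),.038)]: print(n,cast(c,u,z)[0].round(3))
hsv=cv2.cvtColor(im,cv2.COLOR_RGB2HSV)
m=cv2.inRange(hsv,(135,80,60),(160,255,255)); 
for i in cv2.connectedComponentsWithStats(m)[3][1:]: print('purple',i,cast(c,i,.048)[0].round(3))
E
```

```text
card [0.62  0.159 0.018]
grey [ 0.625 -0.129  0.018]
tall [0.443 0.066 0.07 ]
xf [0.404 0.17  0.046]
hs [0.359 0.262 0.052]
short [ 0.407 -0.169  0.048]
motor [ 0.351 -0.28   0.048]
reel [0.476 0.376 0.043]
tape [ 0.442 -0.048  0.025]
jar [ 0.465 -0.368  0.038]
purple [434.14130435 184.79076087] [ 0.488 -0.233  0.048]
purple [421. 185.] [ 0.489 -0.204  0.048]
purple [429. 197.] [ 0.461 -0.22   0.048]
purple [325.56438356 252.38356164] [0.346 0.013 0.048]
purple [379.17277487 260.7460733 ] [ 0.324 -0.104  0.048]
purple [ 26. 254.] [0.362 0.675 0.048]
purple [420.0675 270.755 ] [ 0.3   -0.192  0.048]
purple [ 31.5 266.5] [0.335 0.662 0.048]
purple [ 29. 268.] [0.332 0.667 0.048]
purple [ 30. 274.] [0.318 0.665 0.048]
```

View pics/c1.png

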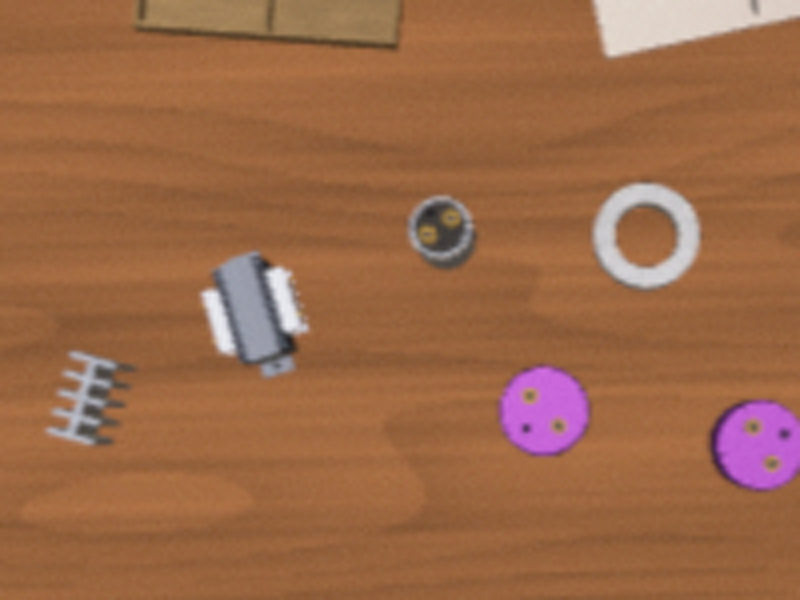

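View pics/c2.png

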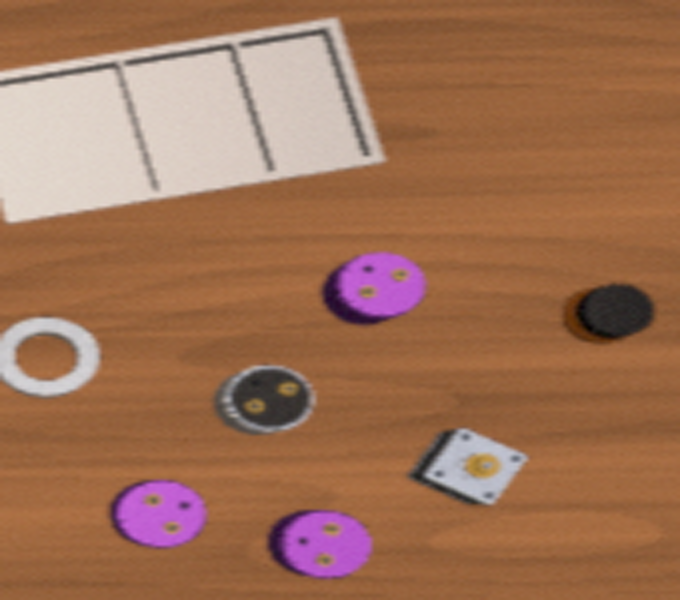

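View pics/c3.png

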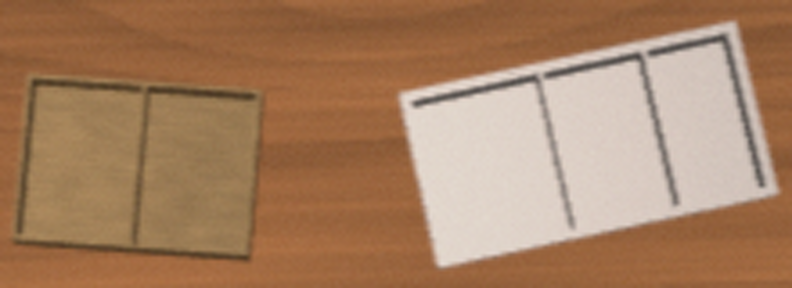

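The crops give clean outlines: the transformer strap, the five heatsink fins, the round can tops, the motor plate corners and both trays' corners. I'll convert these pixels to poses.

```bash
cat >> h.py <<'E'
def az(v): return np.degrees(np.arctan2(v[1],v[0]))
def go(x,y,a,z=None):
    "shift in tool axes and wz (units of 6 deg) to bring TCP to x,y,(z) with tool-y azimuth a (mod 180)"
    o=env.observe();M=R.from_rotvec(o['tcp_rot']).as_matrix();p=o['ee_pos']
    q1=az((x,y)); cur=az(M[:,1]); d=(a-cur+90)%180-90
    s=M.T@(np.array([x,y,p[2] if z is None else z])-p)
    q6=o['joint_pos'][5]*57.3+d-(q1-o['joint_pos'][0]*57.3)
    print('pos',p.round(4),'shift',s.round(4),'wz',round(-d/6,2),'q6 end',round(q6),'tilt',M[:,2].round(3),'t',round(float(o['time_s']),2),'open',round(float(o['opening'])*85.4,1),'gf',round(float(o['gripper_force']),1),'F',np.round(o['contact_force'],1))
E
python3 - <<'E'
from h import *
c=np.load('pics/top0.png.npz')
def P(l,s,o,z): 
    s=np.array(s,float); return cast(c,np.array(l)/s+o-.5+.5/s,z)
a=P([(213,268),(262,252),(297,347),(242,363)],(4,4),(190,150),.046); print('xf',a.mean(0).round(4),'x az',az((a[2]+a[3]-a[0]-a[1])))
a=P([(70,353),(113,366),(92,442),(47,430)],(4,4),(190,150),.052); print('hs',a.mean(0).round(4),az(a[2]+a[3]-a[0]-a[1]))
a=P([(441,229)],(4,4),(190,150),.07); print('tall',a.round(4))
a=P([(270,399)],(4,3),(340,90),.048); print('short',a.round(4))
a=P([(462,429),(526,459),(491,503),(430,475)],(4,3),(340,90),.048); print('motor',a.mean(0).round(4),az(a[1]+a[2]-a[0]-a[3]),az(a[3]+a[2]-a[0]-a[1]),np.linalg.norm(np.diff(a,axis=0),axis=1))
for n,l,ys in [('card',[(30,75),(263,91),(250,259),(14,242)],(.0375,-.0375)),('grey',[(400,93),(737,21),(779,192),(438,267)],(.063,-.015,-.078))]:
    a=P(l,(3.6,3.6),(220,90),.018); m=a.mean(0); y=a[0]+a[3]-a[1]-a[2]; y/=np.linalg.norm(y); x=np.array([y[1],-y[0],0])
    print(n,m.round(4),'x az',az(x),az(a[0]+a[1]-a[2]-a[3]),np.linalg.norm(np.diff(a,axis=0),axis=1).round(3)); 
    for k in ys: print(k,(m+k*y).round(4))
E
```

```text
xf [0.408  0.1722 0.046 ] x az -162.2926631425915
hs [0.3609 0.267  0.052 ] 163.5086067558847
tall [[0.4458 0.0658 0.07  ]]
short [[ 0.4057 -0.1688  0.048 ]]
motor [ 0.3528 -0.2797  0.048 ] -124.00773554334825 147.69872422258618 [0.04071686 0.03780965 0.03845889]
card [0.6206 0.1611 0.018 ] x az -6.006063891531807 -5.741968557490236 [0.152 0.111 0.152]
0.0375 [0.6245 0.1984 0.018 ]
-0.0375 [0.6167 0.1238 0.018 ]
grey [ 0.6265 -0.1294  0.018 ] x az 10.595201116409754 10.205048026067775 [0.224 0.116 0.224]
0.063 [ 0.6149 -0.0675  0.018 ]
-0.015 [ 0.6293 -0.1441  0.018 ]
-0.078 [ 0.6409 -0.2061  0.018 ]
```

```bash
python3 -c "
from h import *
go(.3528,-.2797,-33,.19)"
```

```text
pos [ 0.2211 -0.5033  0.3031] shift [-0.2105  0.1516  0.1133] wz -5.55 q6 end 5 tilt [-0.001  0.002 -1.   ] t 0.1 open 85.6 gf 0.0 F [-0.4 -0.3  0.2]
```

arm_command([
  [[-0.02,0.015,0.011,0,0,-0.5,0.08],[-0.05,0.036,0.026,0,0,-1.3,0.08],[-0.08,0.058,0.043,0,0,-2.1,0.08],[-0.11,0.08,0.06,0,0,-2.9,0.08],[-0.14,0.101,0.077,0,0,-3.7,0.08],[-0.17,0.122,0.094,0,0,-4.5,0.08],[-0.195,0.14,0.106,0,0,-5.2,0.08],[-0.21,0.1515,0.113,0,0,-5.55,0.08],[-0.2105,0.1515,0.113,0,0,-5.55,0.08]],
])

```text
time_s: 1.0
ee_pos: [0.3531, -0.2783, 0.1897]
tcp_rot: [1.503, -2.757, -0.004]
contact_force: [-0.8, -0.5, 0.8]
opening: 0.934
gripper_force: 0.0
```

Run:
```python
from h import *
go(.3528,-.2797,-33,.086)
c=snap('top','t1.png');im=c['img']
cv2.imwrite('pics/t1c.png',cv2.resize(im[150:300,380:530][:,:,::-1],None,fx=4,fy=4,interpolation=cv2.INTER_CUBIC))
```

```text
pos [ 0.3531 -0.2783  0.1897] shift [ 0.0013 -0.0008  0.1037] wz 0.03 q6 end 5 tilt [-0.002  0.001 -1.   ] t 1.0 open 79.8 gf 0.0 F [-0.8 -0.5  0.8]
```

View pics/t1c.png

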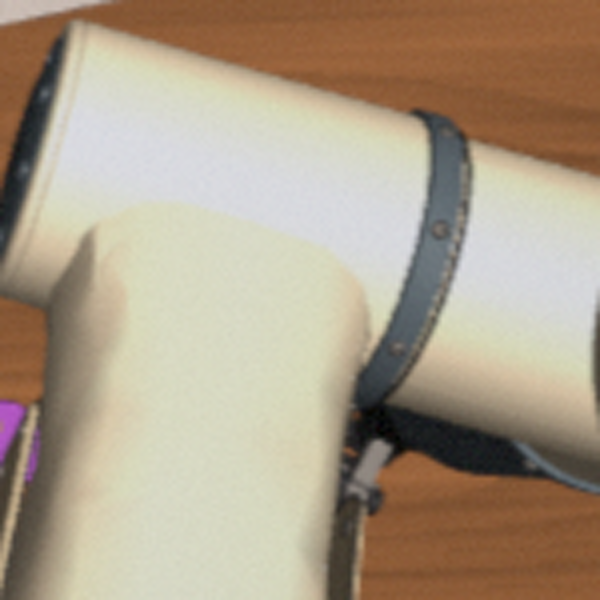

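The arm hides the motor from above, as expected. I'll descend on the measured pose.

arm_command([
  [[0.001,-0.001,0.015,0,0,0,0.075],[0.001,-0.001,0.035,0,0,0,0.075],[0.001,-0.001,0.055,0,0,0,0.075],[0.001,-0.001,0.075,0,0,0,0.075],[0.001,-0.001,0.09,0,0,0,0.075],[0.001,-0.001,0.1,0,0,0,0.075],[0.001,-0.001,0.106,0,0,0,0.075],[0.001,-0.001,0.107,0,0,0,0.075]],
])

```text
time_s: 1.85
ee_pos: [0.3531, -0.2819, 0.0836]
tcp_rot: [1.498, -2.761, -0.001]
contact_force: [0.2, 0.6, 0.7]
opening: 0.878
gripper_force: 0.0
```

arm_command([
  [[0,0,0,0,0,0,0.055],[0,0,0,0,0,0,0.045],[0,0,0,0,0,0,0.035],[0,0,0,0,0,0,0.03],[0,0,0,0,0,0,0.03],[0,0,0,0,0,0,0.03],[0,0,0,0,0,0,0.03]],
])

```text
time_s: 2.55
ee_pos: [0.3537, -0.2818, 0.0847]
tcp_rot: [-1.5, 2.76, -0.002]
contact_force: [-0.9, 1.7, 5.2]
opening: 0.482
gripper_force: 61.7
```

Run:
```python
from h import *
go(.6245,.1984,-6,.24)
c=snap('side','s1.png');im=c['img']
cv2.imwrite('pics/s1c.png',cv2.resize(im[80:280,270:470][:,:,::-1],None,fx=3,fy=3,interpolation=cv2.INTER_CUBIC))
```

```text
pos [ 0.3537 -0.2818  0.0847] shift [-0.5502  0.0339 -0.1553] wz -4.49 q6 end -24 tilt [ 0.001 -0.001 -1.   ] t 2.55 open 41.2 gf 61.7 F [-0.9  1.7  5.2]
```

View pics/s1c.png

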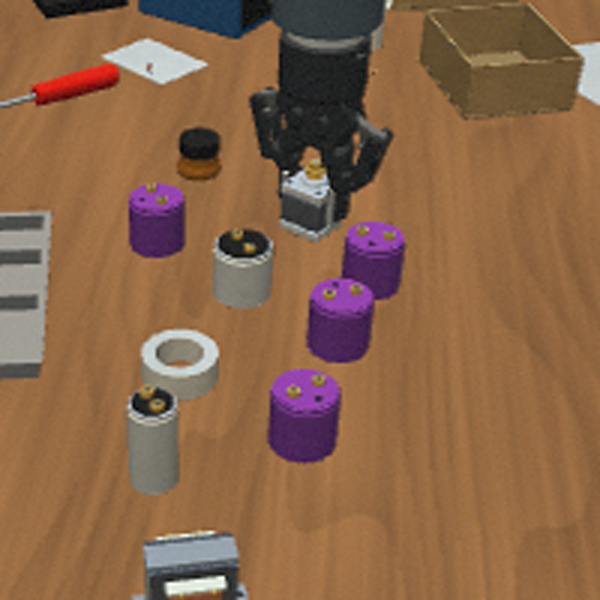

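The motor is gripped squarely at 41 mm and upright (crop ≈(308,200)). Next I lift it and carry it over.

arm_command([
  [[0,0,-0.01,0,0,0,0.03],[0,0,-0.03,0,0,0,0.03],[0,0,-0.06,0,0,0,0.03],[0,0,-0.09,0,0,0,0.03],[-0.02,0.001,-0.12,0,0,-0.2,0.03],[-0.05,0.003,-0.135,0,0,-0.4,0.03],[-0.085,0.005,-0.14,0,0,-0.7,0.03],[-0.125,0.008,-0.14,0,0,-1.0,0.03],[-0.165,0.01,-0.14,0,0,-1.3,0.03],[-0.205,0.013,-0.14,0,0,-1.7,0.03],[-0.245,0.015,-0.14,0,0,-2.0,0.03],[-0.28,0.017,-0.14,0,0,-2.3,0.03]],
])

```text
time_s: 3.8
ee_pos: [0.4917, -0.0356, 0.224]
tcp_rot: [1.822, -2.559, -0.001]
contact_force: [0.8, 0.1, -2.4]
opening: 0.484
gripper_force: 61.2
```

```bash
python3 -c "
from h import *
go(.6245,.1984,-6,.22)"
```

```text
pos [ 0.4917 -0.0356  0.224 ] shift [-0.2645 -0.049   0.0041] wz -2.18 q6 end -24 tilt [-0.  0. -1.] t 3.8 open 41.3 gf 61.2 F [ 0.8  0.1 -2.4]
```

arm_command([
  [[-0.03,-0.006,0.0,0,0,-0.2,0.03],[-0.065,-0.012,0.0,0,0,-0.5,0.03],[-0.1,-0.019,0,0,0,-0.8,0.03],[-0.14,-0.026,0,0,0,-1.2,0.03],[-0.18,-0.033,0,0,0,-1.5,0.03],[-0.215,-0.04,0,0,0,-1.8,0.03],[-0.245,-0.045,0,0,0,-2.0,0.03],[-0.26,-0.048,0,0,0,-2.15,0.03],[-0.2645,-0.049,0,0,0,-2.18,0.03],[-0.2645,-0.049,0,0,0,-2.18,0.03],[-0.2645,-0.049,0,0,0,-2.18,0.03]],
])

```text
time_s: 4.9
ee_pos: [0.6243, 0.1955, 0.2239]
tcp_rot: [2.098, -2.337, -0.0]
contact_force: [-0.2, -0.5, -2.9]
opening: 0.478
gripper_force: 61.2
```

```bash
python3 -c "
from h import *
go(.6245,.1984,-6,.088)"
```

```text
pos [0.6243 0.1955 0.2239] shift [-0.003  -0.      0.1359] wz -0.03 q6 end -24 tilt [-0.001 -0.    -1.   ] t 4.9 open 40.9 gf 61.2 F [-0.2 -0.5 -2.9]
```

arm_command([
  [[-0.002,0,0.015,0,0,0,0.03],[-0.002,0,0.04,0,0,0,0.03],[-0.002,0,0.07,0,0,0,0.03],[-0.002,0,0.095,0,0,0,0.03],[-0.002,0,0.115,0,0,0,0.03],[-0.002,0,0.125,0,0,0,0.03],[-0.002,0,0.13,0,0,0,0.03],[-0.002,0,0.133,0,0,0,0.03],[-0.002,0,0.135,0,0,0,0.03],[-0.002,0,0.136,0,0,0,0.03],[-0.002,0,0.136,0,0,0,0.03]],
])

```text
time_s: 6.0
ee_pos: [0.6251, 0.1983, 0.0884]
tcp_rot: [-2.099, 2.336, -0.0]
contact_force: [-0.5, 0.5, -2.4]
opening: 0.481
gripper_force: 61.3
```

arm_command([
  [[0,0,0.001,0,0,0,0.03],[0,0,0.0015,0,0,0,0.03],[0,0,0.0015,0,0,0,0.03]],
])

```text
time_s: 6.3
ee_pos: [0.6252, 0.1984, 0.0878]
tcp_rot: [-2.099, 2.335, -0.001]
contact_force: [-3.2, -0.0, 5.2]
opening: 0.484
gripper_force: 62.3
```

The motor is on the floor. I release it and rise.

arm_command([
  [[0,0,0,0,0,0,0.05],[0,0,0,0,0,0,0.06],[0,0,0,0,0,0,0.06],[0,0,-0.015,0,0,0,0.06],[0,0,-0.045,0,0,0,0.06],[0,0,-0.085,0,0,0,0.06],[0,0,-0.115,0,0,0,0.07],[0,0,-0.12,0,0,0,0.08]],
])

```text
time_s: 7.1
ee_pos: [0.6268, 0.1987, 0.2116]
tcp_rot: [-2.095, 2.33, -0.005]
contact_force: [-0.7, 0.2, 0.9]
opening: 0.937
gripper_force: 0.0
```

```bash
python3 -c "
from h import *
go(.361,.267,-16.5,.19)"
```

```text
pos [0.6268 0.1987 0.2116] shift [-0.0397  0.2717  0.0196] wz 1.73 q6 end -53 tilt [ 0.008  0.003 -1.   ] t 7.1 open 80.0 gf 0.0 F [-0.7  0.2  0.9]
```

arm_command([
  [[-0.003,0.02,0,0,0,0.1,0.08],[-0.008,0.06,0,0,0,0.4,0.08],[-0.014,0.1,0,0,0,0.6,0.08],[-0.02,0.14,0.01,0,0,0.9,0.08],[-0.026,0.18,0.015,0,0,1.1,0.08],[-0.032,0.22,0.02,0,0,1.4,0.08],[-0.037,0.255,0.02,0,0,1.6,0.08],[-0.0395,0.27,0.02,0,0,1.73,0.08],[-0.0397,0.272,0.02,0,0,1.73,0.08],[-0.0397,0.272,0.02,0,0,1.73,0.08]],
])

```text
time_s: 8.1
ee_pos: [0.3587, 0.2668, 0.1864]
tcp_rot: [-1.881, 2.516, -0.0]
contact_force: [0.1, -0.4, 0.2]
opening: 0.933
gripper_force: 0.0
```

```bash
python3 -c "
from h import *
go(.361,.267,-16.5,.088)"
```

```text
pos [0.3587 0.2668 0.1864] shift [-0.0008 -0.0021  0.0984] wz 0.01 q6 end -53 tilt [ 0.  0. -1.] t 8.1 open 79.7 gf 0.0 F [ 0.1 -0.4  0.2]
```

arm_command([
  [[-0.001,-0.002,0.015,0,0,0,0.075],[-0.001,-0.002,0.04,0,0,0,0.075],[-0.001,-0.002,0.065,0,0,0,0.075],[-0.001,-0.002,0.085,0,0,0,0.075],[-0.001,-0.002,0.095,0,0,0,0.075],[-0.001,-0.002,0.098,0,0,0,0.07],[-0.001,-0.002,0.098,0,0,0,0.06],[-0.001,-0.002,0.098,0,0,0,0.05],[-0.001,-0.002,0.098,0,0,0,0.04],[-0.001,-0.002,0.098,0,0,0,0.035],[-0.001,-0.002,0.098,0,0,0,0.035],[-0.001,-0.002,0.098,0,0,0,0.035]],
])

```text
time_s: 9.3
ee_pos: [0.3615, 0.2677, 0.0895]
tcp_rot: [-1.879, 2.514, 0.001]
contact_force: [0.1, 0.3, 6.1]
opening: 0.529
gripper_force: 61.7
```

Run:
```python
from h import *
go(.6293,-.1441,10.4,.22)
c=snap('side','s2.png');im=c['img']
cv2.imwrite('pics/s2c.png',cv2.resize(im[180:380,160:430][:,:,::-1],None,fx=2.9,fy=2.9,interpolation=cv2.INTER_CUBIC))
```

```text
pos [0.3615 0.2677 0.0895] shift [ 0.3188 -0.3736 -0.1307] wz -4.48 q6 end 23 tilt [ 0.002  0.002 -1.   ] t 9.3 open 45.2 gf 61.7 F [0.1 0.3 6.1]
```

View pics/s2c.png

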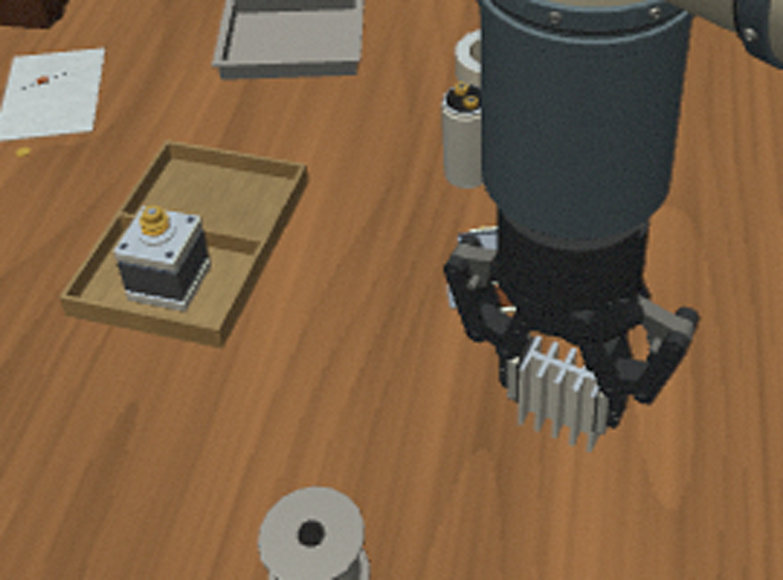

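The motor stands upright in its compartment (crop ≈(160,255)), and the heatsink is held squarely between the fingers (crop ≈(558,390)).

arm_command([
  [[0,0,-0.01,0,0,0,0.035],[0,0,-0.03,0,0,0,0.035],[0,0,-0.065,0,0,0,0.035],[0.01,-0.012,-0.1,0,0,-0.1,0.035],[0.03,-0.035,-0.125,0,0,-0.4,0.035],[0.055,-0.065,-0.13,0,0,-0.8,0.035],[0.08,-0.094,-0.13,0,0,-1.1,0.035],[0.105,-0.123,-0.13,0,0,-1.5,0.035],[0.13,-0.152,-0.13,0,0,-1.8,0.035],[0.155,-0.182,-0.13,0,0,-2.2,0.035],[0.18,-0.211,-0.13,0,0,-2.5,0.035],[0.2,-0.234,-0.13,0,0,-2.8,0.035]],
])

```text
time_s: 10.55
ee_pos: [0.5289, 0.007, 0.2187]
tcp_rot: [2.228, -2.215, -0.001]
contact_force: [0.2, 0.6, -0.8]
opening: 0.531
gripper_force: 61.4
```

```bash
python3 -c "
from h import *
go(.6293,-.1441,10.4,.2)"
```

```text
pos [0.5289 0.007  0.2187] shift [ 0.1516 -0.0995  0.0186] wz -1.68 q6 end 23 tilt [-0.001  0.    -1.   ] t 10.55 open 45.3 gf 61.4 F [ 0.2  0.6 -0.8]
```

arm_command([
  [[0.025,-0.016,0,0,0,-0.3,0.035],[0.055,-0.036,0,0,0,-0.6,0.035],[0.085,-0.056,0,0,0,-0.9,0.035],[0.115,-0.075,0,0,0,-1.3,0.035],[0.138,-0.09,0,0,0,-1.5,0.035],[0.148,-0.097,0,0,0,-1.65,0.035],[0.15,-0.098,0,0,0,-1.68,0.035],[0.15,-0.098,0,0,0,-1.68,0.035]],
])

```text
time_s: 11.35
ee_pos: [0.6269, -0.1406, 0.2182]
tcp_rot: [2.412, -2.012, -0.001]
contact_force: [-0.5, -0.6, -1.3]
opening: 0.528
gripper_force: 61.4
```

```bash
python3 -c "
from h import *
go(.6293,-.1441,10.4,.0925)"
```

```text
pos [ 0.6269 -0.1406  0.2182] shift [ 0.0039 -0.0018  0.1257] wz -0.01 q6 end 23 tilt [-0.001  0.    -1.   ] t 11.35 open 45.1 gf 61.4 F [-0.5 -0.6 -1.3]
```

arm_command([
  [[0.003,-0.002,0.015,0,0,0,0.035],[0.003,-0.002,0.04,0,0,0,0.035],[0.003,-0.002,0.07,0,0,0,0.035],[0.003,-0.002,0.095,0,0,0,0.035],[0.003,-0.002,0.11,0,0,0,0.035],[0.003,-0.002,0.118,0,0,0,0.035],[0.003,-0.002,0.122,0,0,0,0.035],[0.003,-0.002,0.124,0,0,0,0.035],[0.003,-0.002,0.125,0,0,0,0.035],[0.003,-0.002,0.126,0,0,0,0.035],[0.003,-0.002,0.126,0,0,0,0.035]],
])

```text
time_s: 12.45
ee_pos: [0.63, -0.1433, 0.0928]
tcp_rot: [-2.413, 2.011, -0.001]
contact_force: [0.8, -0.3, -1.0]
opening: 0.531
gripper_force: 61.4
```

arm_command([
  [[0,0,0.001,0,0,0,0.035],[0,0,0.0015,0,0,0,0.035],[0,0,0.0015,0,0,0,0.035]],
])

```text
time_s: 12.75
ee_pos: [0.63, -0.1433, 0.0926]
tcp_rot: [-2.413, 2.011, -0.002]
contact_force: [-2.3, 0.3, 6.7]
opening: 0.529
gripper_force: 62.3
```

arm_command([
  [[0,0,0,0,0,0,0.055],[0,0,0,0,0,0,0.062],[0,0,0,0,0,0,0.062],[0,0,-0.015,0,0,0,0.062],[0,0,-0.045,0,0,0,0.062],[0,0,-0.085,0,0,0,0.062],[0,0,-0.105,0,0,0,0.07],[0,0,-0.11,0,0,0,0.08],[0,0,-0.11,0,0,0,0.08]],
])

```text
time_s: 13.65
ee_pos: [0.63, -0.1432, 0.2013]
tcp_rot: [-2.412, 2.011, -0.001]
contact_force: [-0.3, 0.2, -0.3]
opening: 0.934
gripper_force: 0.0
```

Run:
```python
from h import *
go(.408,.1722,17.7,.19)
```

```text
pos [ 0.63   -0.1432  0.2013] shift [-0.3502  0.1616  0.0111] wz -1.22 q6 end -5 tilt [ 0.001  0.    -1.   ] t 13.65 open 79.8 gf 0.0 F [-0.3  0.2 -0.3]
```

arm_command([
  [[-0.02,0.009,0,0,0,-0.1,0.08],[-0.055,0.025,0,0,0,-0.2,0.08],[-0.095,0.044,0,0,0,-0.3,0.08],[-0.135,0.062,0,0,0,-0.5,0.08],[-0.175,0.081,0,0,0,-0.6,0.08],[-0.215,0.099,0,0,0,-0.7,0.08],[-0.255,0.118,0,0,0,-0.9,0.08],[-0.295,0.136,0,0,0,-1.0,0.08],[-0.33,0.152,0.005,0,0,-1.2,0.08],[-0.347,0.16,0.011,0,0,-1.22,0.08],[-0.35,0.1615,0.011,0,0,-1.22,0.08],[-0.35,0.1615,0.011,0,0,-1.22,0.08]],
])

```text
time_s: 14.85
ee_pos: [0.4073, 0.1717, 0.189]
tcp_rot: [2.536, -1.85, -0.001]
contact_force: [0.4, 0.3, 0.4]
opening: 0.937
gripper_force: 0.0
```

```bash
python3 -c "
from h import *
go(.408,.1722,17.7,.084)"
```

```text
pos [0.4073 0.1717 0.189 ] shift [-0.0003 -0.001   0.105 ] wz 0.01 q6 end -5 tilt [-0.002 -0.002 -1.   ] t 14.85 open 80.0 gf 0.0 F [0.4 0.3 0.4]
```

arm_command([
  [[0,-0.001,0.015,0,0,0,0.08],[0,-0.001,0.04,0,0,0,0.08],[0,-0.001,0.065,0,0,0,0.08],[0,-0.001,0.088,0,0,0,0.08],[0,-0.001,0.1,0,0,0,0.08],[0,-0.001,0.105,0,0,0,0.075],[0,-0.001,0.105,0,0,0,0.065],[0,-0.001,0.105,0,0,0,0.055],[0,-0.001,0.105,0,0,0,0.045],[0,-0.001,0.105,0,0,0,0.045],[0,-0.001,0.105,0,0,0,0.045],[0,-0.001,0.105,0,0,0,0.045]],
])

```text
time_s: 16.05
ee_pos: [0.4091, 0.1721, 0.0855]
tcp_rot: [-2.537, 1.852, -0.001]
contact_force: [-0.5, -3.6, 7.4]
opening: 0.644
gripper_force: 64.6
```

Run:
```python
from h import *
go(.6149,-.0675,10.4,.22)
c=snap('side','s3.png');im=c['img']
cv2.imwrite('pics/s3c.png',cv2.resize(im[110:310,180:430][:,:,::-1],None,fx=2.9,fy=2.9,interpolation=cv2.INTER_CUBIC))
```

```text
pos [0.4091 0.1721 0.0855] shift [ 0.2909 -0.1232 -0.1343] wz 1.22 q6 end 17 tilt [ 0.001 -0.    -1.   ] t 16.05 open 55.0 gf 64.6 F [-0.5 -3.6  7.4]
```

View pics/s3c.png

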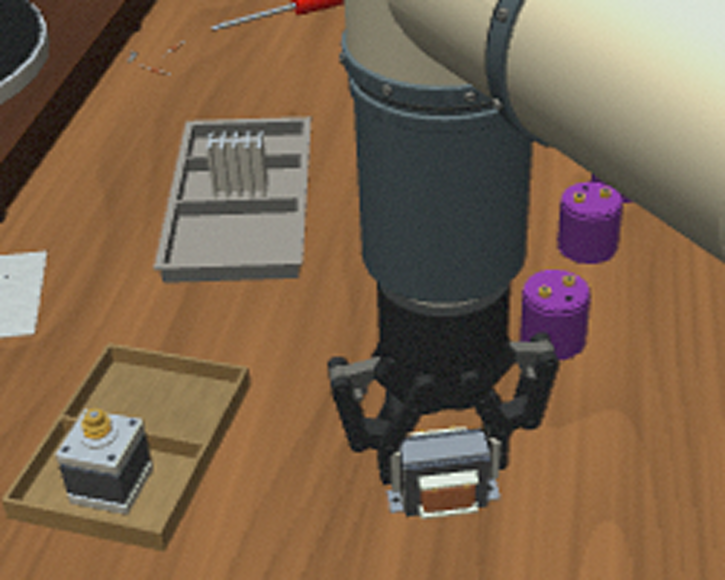

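The heatsink stands in the middle compartment (crop ≈(240,165)), and the transformer is gripped across its strap ends at 55 mm (crop ≈(447,475)).

arm_command([
  [[0,0,-0.01,0,0,0,0.045],[0,0,-0.03,0,0,0,0.045],[0,0,-0.06,0,0,0,0.045],[0.01,-0.004,-0.095,0,0,0,0.045],[0.035,-0.015,-0.122,0,0,0.1,0.045],[0.065,-0.028,-0.132,0,0,0.2,0.045],[0.1,-0.042,-0.134,0,0,0.4,0.045],[0.135,-0.057,-0.134,0,0,0.5,0.045],[0.17,-0.072,-0.134,0,0,0.7,0.045],[0.205,-0.087,-0.134,0,0,0.9,0.045],[0.235,-0.1,-0.134,0,0,1.0,0.045],[0.26,-0.11,-0.134,0,0,1.1,0.045]],
])

```text
time_s: 17.3
ee_pos: [0.5935, -0.0431, 0.2185]
tcp_rot: [-2.424, 1.997, 0.002]
contact_force: [-0.3, 1.0, -2.6]
opening: 0.65
gripper_force: 64.7
```

arm_command([
  [[0.018,-0.008,0,0,0,0.1,0.045],[0.028,-0.012,0,0,0,0.12,0.045],[0.031,-0.013,0,0,0,0.12,0.045],[0.031,-0.013,0,0,0,0.12,0.045],[0.031,-0.013,0,0,0,0.12,0.045]],
])

```text
time_s: 17.8
ee_pos: [0.611, -0.0691, 0.2191]
tcp_rot: [-2.414, 2.01, 0.001]
contact_force: [-1.1, 0.1, -3.3]
opening: 0.649
gripper_force: 64.6
```

```bash
python3 -c "
from h import *
go(.6149,-.0675,10.4,.0885)"
```

```text
pos [ 0.611  -0.0691  0.2191] shift [-0.0008 -0.0041  0.1306] wz 0.01 q6 end 17 tilt [-0.     0.001 -1.   ] t 17.8 open 55.4 gf 64.6 F [-1.1  0.1 -3.3]
```

arm_command([
  [[-0.001,-0.004,0.015,0,0,0,0.045],[-0.001,-0.004,0.04,0,0,0,0.045],[-0.001,-0.004,0.07,0,0,0,0.045],[-0.001,-0.004,0.095,0,0,0,0.045],[-0.001,-0.004,0.112,0,0,0,0.045],[-0.001,-0.004,0.121,0,0,0,0.045],[-0.001,-0.004,0.126,0,0,0,0.045],[-0.001,-0.004,0.129,0,0,0,0.045],[-0.001,-0.004,0.13,0,0,0,0.045],[-0.001,-0.004,0.131,0,0,0,0.045],[-0.001,-0.004,0.131,0,0,0,0.045]],
])

```text
time_s: 18.9
ee_pos: [0.6156, -0.0682, 0.0886]
tcp_rot: [-2.413, 2.01, -0.002]
contact_force: [0.4, 0.3, -2.0]
opening: 0.647
gripper_force: 64.6
```

arm_command([
  [[0,0,0.001,0,0,0,0.045],[0,0,0.0015,0,0,0,0.045],[0,0,0.0015,0,0,0,0.045]],
])

```text
time_s: 19.2
ee_pos: [0.6156, -0.0682, 0.0886]
tcp_rot: [-2.413, 2.01, -0.003]
contact_force: [-3.3, 2.3, 8.4]
opening: 0.643
gripper_force: 66.1
```

The transformer is on the floor. I release it and head for the tall capacitor.

arm_command([
  [[0,0,0,0,0,0,0.062],[0,0,0,0,0,0,0.067],[0,0,0,0,0,0,0.067],[0,0,-0.015,0,0,0,0.067],[0,0,-0.045,0,0,0,0.067],[0,0,-0.085,0,0,0,0.067],[0,0,-0.12,0,0,0,0.067],[0,0,-0.14,0,0,0,0.067],[0,0,-0.14,0,0,0,0.067]],
])

```text
time_s: 20.1
ee_pos: [0.6167, -0.0685, 0.2305]
tcp_rot: [-2.41, 2.008, -0.009]
contact_force: [0.3, 0.1, 0.0]
opening: 0.786
gripper_force: 0.0
```

Run:
```python
from h import *
go(.4458,.0658,10.4,.21)
```

```text
pos [ 0.6167 -0.0685  0.2305] shift [-0.163   0.144   0.0192] wz 0.0 q6 end 2 tilt [ 0.008 -0.    -1.   ] t 20.1 open 67.1 gf 0.0 F [0.3 0.1 0. ]
```

arm_command([
  [[-0.015,0.013,0,0,0,0,0.067],[-0.042,0.037,0,0,0,0,0.067],[-0.072,0.064,0,0,0,0,0.067],[-0.102,0.09,0,0,0,0,0.067],[-0.13,0.115,0,0,0,0,0.067],[-0.152,0.134,0.01,0,0,0,0.067],[-0.162,0.143,0.018,0,0,0,0.067],[-0.163,0.144,0.02,0,0,0,0.067],[-0.163,0.144,0.02,0,0,0,0.067]],
])

```text
time_s: 21.0
ee_pos: [0.444, 0.0661, 0.206]
tcp_rot: [2.414, -2.01, -0.0]
contact_force: [-0.1, 0.3, -0.2]
opening: 0.781
gripper_force: 0.0
```

Run:
```python
from h import *
go(.4458,.0658,10.4,.102)
```

```text
pos [0.444  0.0661 0.206 ] shift [ 0.0006 -0.0018  0.104 ] wz 0.01 q6 end 2 tilt [-0.001 -0.001 -1.   ] t 21.0 open 66.7 gf 0.0 F [-0.1  0.3 -0.2]
```

arm_command([
  [[0.001,-0.002,0.015,0,0,0,0.067],[0.001,-0.002,0.04,0,0,0,0.067],[0.001,-0.002,0.065,0,0,0,0.067],[0.001,-0.002,0.088,0,0,0,0.067],[0.001,-0.002,0.1,0,0,0,0.067],[0.001,-0.002,0.104,0,0,0,0.06],[0.001,-0.002,0.104,0,0,0,0.05],[0.001,-0.002,0.104,0,0,0,0.04],[0.001,-0.002,0.104,0,0,0,0.03],[0.001,-0.002,0.104,0,0,0,0.025],[0.001,-0.002,0.104,0,0,0,0.025],[0.001,-0.002,0.104,0,0,0,0.025]],
])

```text
time_s: 22.2
ee_pos: [0.447, 0.0657, 0.1035]
tcp_rot: [-2.413, 2.009, -0.002]
contact_force: [-0.8, -0.9, 6.0]
opening: 0.396
gripper_force: 60.2
```

Run:
```python
from h import *
go(.6409,-.2061,10.4,.235)
c=snap('side','s4.png');im=c['img']
cv2.imwrite('pics/s4c.png',cv2.resize(im[110:280,180:430][:,:,::-1],None,fx=2.9,fy=2.9,interpolation=cv2.INTER_CUBIC))
```

```text
pos [0.447  0.0657 0.1035] shift [ 0.3024 -0.1418 -0.1312] wz 0.0 q6 end 28 tilt [ 0.002  0.    -1.   ] t 22.2 open 33.9 gf 60.2 F [-0.8 -0.9  6. ]
```

View pics/s4c.png

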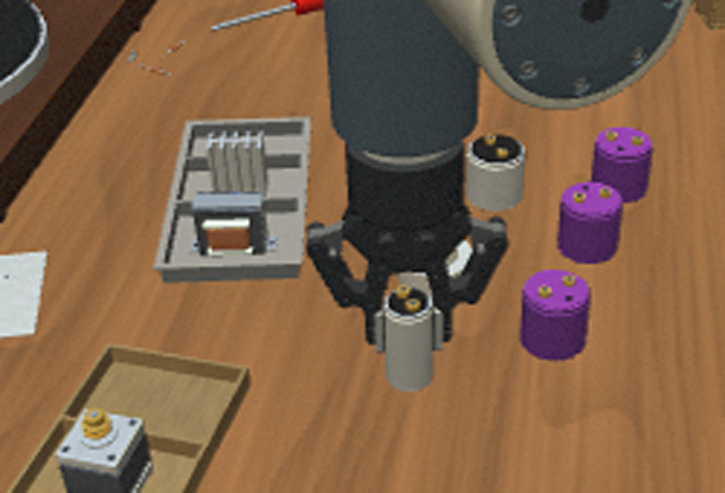

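The transformer is seated in the wide compartment (crop ≈(228,225)), and the tall capacitor is gripped upright (crop ≈(408,340)).

arm_command([
  [[0,0,-0.01,0,0,0,0.025],[0,0,-0.03,0,0,0,0.025],[0,0,-0.06,0,0,0,0.025],[0.01,-0.005,-0.095,0,0,0,0.025],[0.035,-0.016,-0.12,0,0,0,0.025],[0.065,-0.03,-0.13,0,0,0,0.025],[0.1,-0.047,-0.13,0,0,0,0.025],[0.135,-0.063,-0.13,0,0,0,0.025],[0.17,-0.08,-0.13,0,0,0,0.025],[0.205,-0.096,-0.13,0,0,0,0.025],[0.24,-0.112,-0.13,0,0,0,0.025],[0.27,-0.127,-0.13,0,0,0,0.025]],
])

```text
time_s: 23.45
ee_pos: [0.6204, -0.1788, 0.2325]
tcp_rot: [-2.413, 2.012, 0.001]
contact_force: [0.9, 0.6, -0.6]
opening: 0.394
gripper_force: 59.8
```

arm_command([
  [[0.02,-0.009,0,0,0,0,0.025],[0.03,-0.014,0,0,0,0,0.025],[0.032,-0.015,0,0,0,0,0.025],[0.032,-0.015,0,0,0,0,0.025],[0.032,-0.015,0,0,0,0,0.025]],
])

```text
time_s: 23.95
ee_pos: [0.6401, -0.2052, 0.2327]
tcp_rot: [-2.414, 2.01, 0.0]
contact_force: [1.5, 1.0, -1.7]
opening: 0.392
gripper_force: 59.8
```

```bash
python3 -c "
from h import *
go(.6409,-.2061,10.4,.1065)"
```

```text
pos [ 0.6401 -0.2052  0.2327] shift [ 0.0011 -0.0006  0.1262] wz 0.0 q6 end 28 tilt [ 0.  0. -1.] t 23.95 open 33.5 gf 59.8 F [ 1.5  1.  -1.7]
```

arm_command([
  [[0.001,-0.001,0.015,0,0,0,0.025],[0.001,-0.001,0.04,0,0,0,0.025],[0.001,-0.001,0.07,0,0,0,0.025],[0.001,-0.001,0.095,0,0,0,0.025],[0.001,-0.001,0.11,0,0,0,0.025],[0.001,-0.001,0.118,0,0,0,0.025],[0.001,-0.001,0.122,0,0,0,0.025],[0.001,-0.001,0.124,0,0,0,0.025],[0.001,-0.001,0.125,0,0,0,0.025],[0.001,-0.001,0.126,0,0,0,0.025],[0.001,-0.001,0.126,0,0,0,0.025]],
])

```text
time_s: 25.05
ee_pos: [0.6417, -0.2067, 0.1069]
tcp_rot: [-2.413, 2.011, -0.001]
contact_force: [-0.6, -0.3, -1.5]
opening: 0.394
gripper_force: 59.8
```

arm_command([
  [[0,0,0.001,0,0,0,0.025],[0,0,0.0015,0,0,0,0.025],[0,0,0.0015,0,0,0,0.025]],
])

```text
time_s: 25.35
ee_pos: [0.6418, -0.2069, 0.1065]
tcp_rot: [-2.414, 2.011, -0.002]
contact_force: [-1.8, 0.8, 6.3]
opening: 0.394
gripper_force: 60.6
```

arm_command([
  [[0,0,0,0,0,0,0.04],[0,0,0,0,0,0,0.055],[0,0,0,0,0,0,0.055],[0,0,-0.015,0,0,0,0.055],[0,0,-0.045,0,0,0,0.055],[0,0,-0.08,0,0,0,0.06],[0,0,-0.105,0,0,0,0.075],[0,0,-0.11,0,0,0,0.075],[0,0,-0.11,0,0,0,0.075]],
])

```text
time_s: 26.25
ee_pos: [0.6419, -0.2067, 0.2158]
tcp_rot: [-2.412, 2.01, -0.003]
contact_force: [0.3, -0.6, -0.1]
opening: 0.875
gripper_force: 0.0
```

Run:
```python
from h import *
go(.4057,-.1688,-6,.19)
```

```text
pos [ 0.6419 -0.2067  0.2158] shift [-0.0799  0.2256  0.0253] wz 2.73 q6 end 17 tilt [ 0.002 -0.    -1.   ] t 26.25 open 74.7 gf 0.0 F [ 0.3 -0.6 -0.1]
```

arm_command([
  [[-0.006,0.017,0,0,0,0.2,0.075],[-0.016,0.045,0,0,0,0.6,0.075],[-0.028,0.078,0,0,0,1.0,0.075],[-0.04,0.112,0,0,0,1.4,0.075],[-0.052,0.146,0.005,0,0,1.8,0.075],[-0.064,0.18,0.015,0,0,2.2,0.075],[-0.074,0.208,0.022,0,0,2.5,0.075],[-0.079,0.223,0.025,0,0,2.7,0.075],[-0.08,0.226,0.025,0,0,2.73,0.075],[-0.08,0.226,0.025,0,0,2.73,0.075]],
])

```text
time_s: 27.25
ee_pos: [0.4045, -0.1688, 0.1894]
tcp_rot: [2.102, -2.334, -0.001]
contact_force: [1.6, -0.9, 0.2]
opening: 0.878
gripper_force: 0.0
```

Run:
```python
from h import *
go(.4057,-.1688,-6,.086)
```

```text
pos [ 0.4045 -0.1688  0.1894] shift [-1.000e-04 -1.300e-03  1.034e-01] wz 0.01 q6 end 17 tilt [-0.001  0.    -1.   ] t 27.25 open 74.9 gf 0.0 F [ 1.6 -0.9  0.2]
```

arm_command([
  [[0,-0.001,0.015,0,0,0,0.075],[0,-0.001,0.04,0,0,0,0.075],[0,-0.001,0.065,0,0,0,0.075],[0,-0.001,0.088,0,0,0,0.075],[0,-0.001,0.099,0,0,0,0.075],[0,-0.001,0.103,0,0,0,0.07],[0,-0.001,0.103,0,0,0,0.06],[0,-0.001,0.103,0,0,0,0.05],[0,-0.001,0.103,0,0,0,0.04],[0,-0.001,0.103,0,0,0,0.04],[0,-0.001,0.103,0,0,0,0.04],[0,-0.001,0.103,0,0,0,0.04]],
])

```text
time_s: 28.45
ee_pos: [0.4067, -0.169, 0.0878]
tcp_rot: [-2.102, 2.333, -0.003]
contact_force: [-0.1, -0.3, 6.3]
opening: 0.568
gripper_force: 62.6
```

Run:
```python
from h import *
go(.6167,.1238,-6,.23)
c=snap('side','s5.png');im=c['img']
cv2.imwrite('pics/s5c.png',cv2.resize(im[100:280,200:440][:,:,::-1],None,fx=2.9,fy=2.9,interpolation=cv2.INTER_CUBIC))
```

```text
pos [ 0.4067 -0.169   0.0878] shift [-0.313  -0.1788 -0.1418] wz 0.01 q6 end -17 tilt [ 0.002 -0.001 -1.   ] t 28.45 open 48.5 gf 62.6 F [-0.1 -0.3  6.3]
```

View pics/s5c.png

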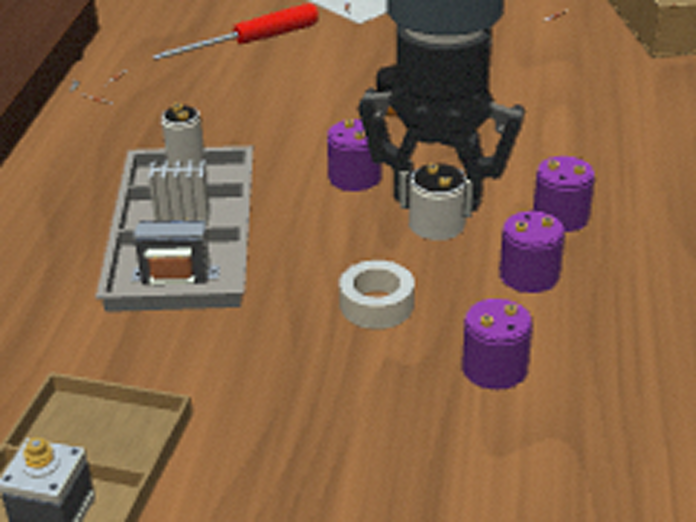

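All three amplifier parts stand in the grey tray (tall capacitor ≈(182,130)), and the short capacitor is gripped upright (≈(437,200)).

arm_command([
  [[0,0,-0.01,0,0,0,0.04],[0,0,-0.03,0,0,0,0.04],[0,0,-0.06,0,0,0,0.04],[-0.01,-0.006,-0.095,0,0,0,0.04],[-0.035,-0.02,-0.122,0,0,0,0.04],[-0.065,-0.037,-0.132,0,0,0,0.04],[-0.1,-0.057,-0.134,0,0,0,0.04],[-0.135,-0.077,-0.134,0,0,0,0.04],[-0.17,-0.097,-0.134,0,0,0,0.04],[-0.205,-0.117,-0.134,0,0,0,0.04],[-0.24,-0.137,-0.134,0,0,0,0.04],[-0.275,-0.157,-0.134,0,0,0,0.04]],
])

```text
time_s: 29.7
ee_pos: [0.5908, 0.0896, 0.221]
tcp_rot: [2.102, -2.334, -0.001]
contact_force: [1.2, 0.1, -1.0]
opening: 0.561
gripper_force: 62.3
```

arm_command([
  [[-0.022,-0.012,0,0,0,0,0.04],[-0.034,-0.019,0,0,0,0,0.04],[-0.038,-0.022,0,0,0,0,0.04],[-0.038,-0.022,0,0,0,0,0.04],[-0.038,-0.022,0,0,0,0,0.04]],
])

```text
time_s: 30.2
ee_pos: [0.616, 0.123, 0.221]
tcp_rot: [2.101, -2.335, -0.0]
contact_force: [-0.3, -1.2, -2.0]
opening: 0.568
gripper_force: 62.3
```

```bash
python3 -c "
from h import *
go(.6167,.1238,-6,.091)"
```

```text
pos [0.616 0.123 0.221] shift [-0.0009 -0.0007  0.13  ] wz -0.0 q6 end -17 tilt [-0.001 -0.    -1.   ] t 30.2 open 48.5 gf 62.3 F [-0.3 -1.2 -2. ]
```

arm_command([
  [[0,0,0.015,0,0,0,0.04],[0,0,0.04,0,0,0,0.04],[0,0,0.07,0,0,0,0.04],[0,0,0.095,0,0,0,0.04],[0,0,0.112,0,0,0,0.04],[0,0,0.121,0,0,0,0.04],[0,0,0.126,0,0,0,0.04],[0,0,0.128,0,0,0,0.04],[0,0,0.129,0,0,0,0.04],[0,0,0.13,0,0,0,0.04],[0,0,0.13,0,0,0,0.04]],
])

```text
time_s: 31.3
ee_pos: [0.6167, 0.1238, 0.0914]
tcp_rot: [-2.102, 2.334, -0.0]
contact_force: [0.4, 0.3, -1.4]
opening: 0.561
gripper_force: 62.2
```

arm_command([
  [[0,0,0.001,0,0,0,0.04],[0,0,0.0015,0,0,0,0.04],[0,0,0.0015,0,0,0,0.04]],
])

```text
time_s: 31.6
ee_pos: [0.6168, 0.1238, 0.0908]
tcp_rot: [-2.102, 2.333, -0.001]
contact_force: [-2.9, -0.7, 5.8]
opening: 0.562
gripper_force: 63.0
```

arm_command([
  [[0,0,0,0,0,0,0.055],[0,0,0,0,0,0,0.064],[0,0,0,0,0,0,0.064],[0,0,-0.015,0,0,0,0.064],[0,0,-0.045,0,0,0,0.064],[0,0,-0.085,0,0,0,0.064],[0,0.02,-0.11,0,0,0,0.064],[0,0.06,-0.12,0,0,0,0.064],[0,0.1,-0.12,0,0,0,0.064],[0,0.14,-0.12,0,0,0,0.064],[0,0.17,-0.12,0,0,0,0.064],[0,0.18,-0.12,0,0,0,0.064]],
])

```text
time_s: 32.8
ee_pos: [0.4352, 0.1423, 0.2097]
tcp_rot: [-2.103, 2.333, 0.001]
contact_force: [0.6, 0.6, -0.5]
opening: 0.748
gripper_force: 0.0
```

arm_command([
  [[0,0,0,0,0,0,0.064],[0,0,0,0,0,0,0.064],[0,0,0,0,0,0,0.064]],
])

```text
time_s: 33.1
ee_pos: [0.4385, 0.1425, 0.2093]
tcp_rot: [2.102, -2.335, 0.0]
contact_force: [0.3, -0.1, -0.1]
opening: 0.747
gripper_force: 0.0
```

Run:
```python
from h import *
a=snap('side','s6.png')['img'][100:330,160:420]; b=snap('top','t6.png')['img'][80:240,140:520]
A=cv2.resize(a,(320,283));B=cv2.resize(b,(760,320)); C=np.zeros((603,760,3),np.uint8); C[:283,:320]=A; C[283:603]=B
cv2.imwrite('pics/f6.png',C[:600,:,::-1])
```

```text
(no output)
```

View pics/f6.png

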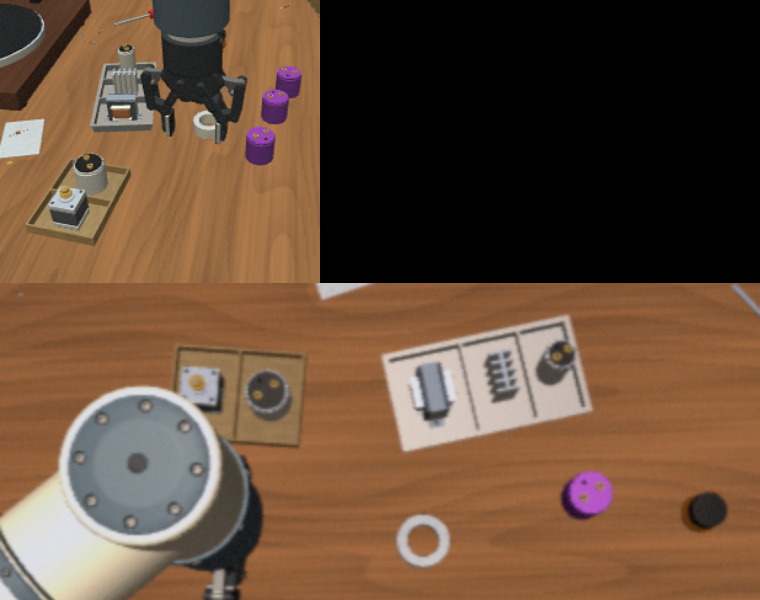

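Both views show all five parts upright in their compartments: motor (200,388), short capacitor (267,392), transformer (432,390), heatsink (501,376) and tall capacitor (555,360). The tape and jar haven't moved, and the gripper is clear.

```bash
python3 -c "
from cell import env
print(env.close_job())"
```

```text
the job is handed in; nothing more can be done
None
```

I handed the job in at about 33 s: the last pictures show all five parts released and upright in their correct compartments, and I never touched the solder reel, tape roll or flux jar; the hand-in returned no verdict.

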